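# Latch the spice rack, then mesh the mill crown and hold it down

### The arm

A 6-joint arm with a two-finger parallel gripper is mounted at the origin on the work surface. World frame = base frame: x ahead of the robot, y to its left, z up, the work surface at z = 0. Lengths are in m, angles in rad, forces in N, time in s.
With the tool pointing down it reaches from about 0.375 to 0.925 m from the base axis. Payload 5.7 kg.
Tool frame: the origin (TCP) lies midway between the tips of the shut fingers; the grasp point (between the pads) lies 19 mm behind it; z points along the fingers, y is the line along which they close (so a half turn about z gives the same grasp; the last joint's range is limited). The gripper opens to 85 mm and grips with 20 to 120 N. Pads are 22 mm wide; open, the fingers measure 114 mm over their backs; the gripper's body (76 mm by 85 mm) begins 54 mm behind the grasp point. The pads swing forward as they close: fully open they stand 13 mm farther back than shut.
Start: joints at [1.153, 0.359, 1.51, -0, 1.272, -0.115], TCP at [0.179, 0.573, 0.231] pointing down, gripper open.
Joint ranges: [-2.97, 2.97], [-1.01, 2.36], [0.21, 2.38], [-0.96, 4.11], [0.2, 2.71], [-2.98, 2.98]. Speed limits (rad/s): [2.39, 2.39, 3.14, 3.14, 3.14, 3.14].

### API

Orientations are given as a 3x3 rotation matrix whose columns are the frame's x, y, z axes.
In Python, from workcell import * gives the robot as it stands. Calls block until the motion is done:
- move_pose(position, orientation): joint-space move of the TCP to a pose.
- line_to(position, attitude=None, max_speed=0.15): straight line of the TCP; attitude=None keeps the orientation; max_speed is the mean speed in m/s.
- move_j(angles): joint-space move.
- grip(opening): finger opening in m; the grip force is fixed at half the most; returns when the fingers have stopped.
- hold(seconds).
- solve_ik(position, orientation): joint angles nearest the present ones, or None.
- grab_frame(name): name is "side" or "top" or "wrist"; returns the picture (480x640x3 uint8, red, green, blue); there is no depth.
- camera_info(name): a dict with "fovy" (degrees; the focal length in pixels is half the picture's height over the tangent of half this angle, whatever the lens; pixels are square), "cx", "cy" (the principal point, pixels), "R" (3x3) and "t" (3): a world point X has camera coordinates R X + t; the wrist camera has in their place "hand_eye" (4x4, takes a point from camera to tool coordinates, whose origin is the TCP and whose axes are the flange's). Camera axes: x right, y down, z forward; pixel columns grow to the right and rows downward; lengths in m; the calibration is good to about 2 mm. The wrist camera is an equidistant fisheye: a pixel r from the principal point sees the ray r / f radians off the axis. A picture is of the moment at which its call begins: read the wrist's pose just before it. camera_info takes no time and is no camera call.
A pose or a line that the arm cannot do raises MotionError and nothing moves.
- job_done(): hands the job in; it is judged then, once.
Trained networks look in the newest picture that a camera, given by its name, has taken for a name from the list of things; names that differ only in an ending like _2 or _b are one class to them, and where a whole thing is asked for, a point or a joint stands for the part that bears it (a point fixed in the world has none). Each returns a list of dicts, best first, with "confidence" (0 to 1); they miss things now and then, are a little off and sometimes report something else, mostly with a low value. They report only what shows in the picture. A call takes as long as a camera call. They do not tell look-alikes from the thing itself.
- recognise(camera, label): "rect" ([centre column, centre row, width, height] in pixels, round what is visible of it).
- outline_of(camera, label): "mask" (480x640 bool, what is visible of it) and "rect" ([centre column, centre row, width, height] in pixels, round what is visible of it).
- spot_point(camera, label): "location" ([column, row] in pixels: a listed point, or the origin of a listed thing).
Readings, each from a call of its own:
- get_time_s(): time.
- get_q(): joint angles.
- get_qd(): joint speeds.
- get_joint_torque(): joint torques, N m.
- get_position(): TCP position.
- get_tool_rot(): TCP orientation.
- get_wrist_force(): force on the tool from outside, world axes, zero at the start.
- get_ft_torque(): the same for the moment, N m.
- get_gripper_width(): finger opening in m.
- get_grasp_force(): force on a finger pad.
Only numpy, scipy, OpenCV 4.12 (cv2) and the standard library are available. Lean on these libraries where they do the work, as an engineer would, in place of code of your own. Each camera call takes 0.05 s, during which the arm holds its last target. There are 200 camera calls.

### The job

The pepper mill has just been refilled: press the spice rack's lid down until its ball catch snaps and it stays fully shut, then lift the mill's steel crown out of its wooden rest, turn it until its cross-shaped stem meshes with the cross-shaped socket in the top of the mill, and slide it fully home against the spring. Finish while still gripping the crown and pressing it down, its flange flush on the mill. Leave the ramekins, the cruet and the spoon where they are.

Things in the scene. Friction and masses are not known exactly. Their poses are not given: they have to be found in the camera images.
- rack: Wooden spice rack, fixed to the counter. Its lidded bay is 130 x 150 x 70 mm (x, y, z); an open bay 68 mm wide with two jars up to 75 mm high joins it at +y. Origin at the centre of the lidded bay's underside; the front faces -x, the lid is hinged on the far (+x) rim.
- rack_lid (a joint): Lid angle (rad): 0 fully shut, grows as it opens upward. Starts at 0.35 to 0.75; a stiff hinge keeps the lid where it is left. A sprung ball catch at the middle of the front edge resists from about 0.10 rad, is passed at about 0.05 and then holds the lid at 0. Passing it takes about 5 to 12 N of downward push on the lid's front half.
- lid_hinge (a point): On the hinge line, middle of the lid's far edge, 70 mm above the counter, level with the lid's underside. Turns with the lid: x from front edge to hinge, y along the hinge line, z out of the upper face. Lid: 136 mm from hinge to front, 150 mm wide, 10 mm thick; shut, its upper face is 80 mm above the counter. Press mid-width, 80 to 125 mm from the hinge.
- lid_front (a point): Middle of the lid's front edge on its upper face, 136 mm from the hinge; moves with the lid. A steel catch tongue 4 mm thick and 26 mm wide hangs from the front edge here.
- mill: Stainless steel pepper mill without its crown, fixed upright to the counter, round, 120 mm high, 66 mm wide at the foot and 56 mm at the top. Origin at the centre of its foot, z up, x and y along the slots of its socket.
- mill_mouth (a point): Centre of the socket mouth in the mill's flat top, 120 mm above the counter; axes as the mill's. The socket is a plus of two slots 11 mm wide and 34 mm long along x and y, over 28 mm deep. The crown's stem meshes at any quarter turn, with 1.5 mm play each side. A spring plunger waits in it, 16 mm below the mouth.
- crown: Loose steel mill crown, about 0.12 kg, starting upright in the rest. Origin at the centre of the underside of its round flange (52 mm wide, 8 mm thick). Home is flange flat on the mill's top (origin 120 mm above the counter). Over the last 12 mm the mill's spring pushes back with 3 to 8 N and lifts the crown again if let go.
- crown_grip (a point): Centre of the crown's bar grip, 26 mm above the crown's origin; axes as the crown's. The bar is 44 mm long (x), 16 mm thick (y) and 36 mm high, standing on the flange, which is its foot. Pinch it across its thickness from above.
- stem_tip (a point): Lower end of the crown's stem, 28 mm below the crown's origin. The stem is a plus-shaped spline: two crossing ribs along the crown's x and y, 30 mm from tip to tip, 8 mm thick, rounded at the lower end.
- rest: Dark wooden rest block fixed to the counter, 80 x 80 x 36 mm, with a round through hole of 38 mm in the middle in which the crown's stem is parked, flange on the block's top. Origin at the centre of its underside. Rest and mill may swap places.
- ramekin_a: Turquoise ceramic ramekin, 72 mm wide, 42 mm high, loose, not to be disturbed. Origin at the centre of its underside.
- ramekin_b: Second ramekin, the same.
- cruet: Glass cruet with cork stopper, 64 mm wide, 147 mm high, loose, not to be disturbed. Origin at the centre of its underside.
- pinch_spoon: Orange silicone pinch spoon, 110 mm long, lying on the counter, not to be disturbed. Origin near its middle, x along its length.
Mind the look-alikes: they are no part of the job. What is shaped like the crown but orange or yellow is not meant. What is shaped like the mill but green or red is not meant.

How it is judged:
By the outcome, as a careful person would: the job done as asked, in the order asked, and still so for the second after the job is handed in, while the arm keeps its last pose, push and grip.
It also fails if it takes over 58 s, if anything falls off the work surface, if the arm or the gripper's body presses on something with over 40 N, if the wrist force passes 120 N, or if a joint passes its speed limit or range.

## Working session

There is one attempt and no reset: what is moved stays moved. The work goes in short steps, each a Python script; the robot and the scene stay as the last script left them, time stands still between calls to the robot, and variables do not carry over. Pictures are saved under pics/ and viewed, at most 10 in all, crops included, and the job is handed in when it is done.

```bash
mkdir -p pics; cat > h.py <<'E'
from workcell import *
import numpy as np, cv2
def save(cam,name):
    im=grab_frame(cam); cv2.imwrite('pics/'+name,im[:,:,::-1]); return im
def ray(cam,px,pose=None):
    c=camera_info(cam); f=240/np.tan(np.radians(c['fovy'])/2)
    d=np.array([px[0]-c['cx'],px[1]-c['cy']])/f
    if cam!='wrist':
        R=np.array(c['R']);t=np.array(c['t']); v=R.T@np.array([d[0],d[1],1]); return -R.T@t, v/np.linalg.norm(v)
    r=np.linalg.norm(d)+1e-12; v=np.array([*(np.sin(r)*d/r),np.cos(r)])
    H=np.array(c['hand_eye']); p,Rt=pose
    return p+Rt@H[:3,3], Rt@(H[:3,:3]@v)
def atz(cam,px,z,pose=None):
    o,v=ray(cam,px,pose); return o+v*(z-o[2])/v[2]
def tri(rays):
    A=0;b=0
    for o,v in rays:
        P=np.eye(3)-np.outer(v,v); A=A+P; b=b+P@o
    X=np.linalg.solve(A,b); return X,[np.linalg.norm(np.cross(X-o,v)) for o,v in rays]
def pose(): return np.array(get_position()),np.array(get_tool_rot())
def down(a): # tool x axis at angle a, z down
    c,s=np.cos(a),np.sin(a); return np.array([[c,s,0],[s,-c,0],[0,0,-1.]])
E
python3 - <<'E'
from h import *
np.set_printoptions(precision=3,suppress=True)
print(get_time_s(), get_tool_rot())
for c in('top','side'):
    save(c,c+'1.png'); print(c,{k:v for k,v in camera_info(c).items()})
    for l in('lid_front','lid_hinge','mill_mouth','crown_grip','crown','stem_tip','rest','mill','cruet','ramekin_a','pinch_spoon'):
        print(l,[(np.round(d['location'],1).tolist(),round(d['confidence'],2)) for d in spot_point(c,l)])
p=pose(); save('wrist','w1.png')
print(camera_info('wrist'))
E
```

```text
0.0 [[-0.955  0.298 -0.001]
 [ 0.298  0.955 -0.002]
 [ 0.    -0.002 -1.   ]]
top {'fovy': 57.11855572270241, 'cx': 322.516187044178, 'cy': 243.7144073311525, 'R': array([[-0.03 , -1.   ,  0.008],
       [-0.993,  0.029, -0.117],
       [ 0.117, -0.011, -0.993]]), 't': array([-0.049,  0.576,  0.871])}
lid_front [([146.5, 249.7], 0.69)]
lid_hinge [([169.2, 209.2], 0.62)]
mill_mouth [([333.5, 275.5], 0.82), ([313.3, 334.8], 0.67), ([280.7, 254.4], 0.6), ([438.2, 283.5], 0.25)]
crown_grip [([438.9, 280.3], 0.86), ([383.9, 283.1], 0.77), ([456.2, 337.4], 0.65)]
crown [([448.5, 333.4], 0.94), ([439.0, 280.7], 0.76), ([379.6, 283.8], 0.72)]
stem_tip [([377.2, 285.8], 0.63), ([449.9, 332.3], 0.57), ([432.8, 284.0], 0.55), ([397.2, 188.1], 0.47), ([150.2, 252.0], 0.28)]
rest [([432.6, 282.0], 0.94)]
mill [([333.5, 277.4], 0.92), ([280.1, 258.9], 0.73), ([313.7, 331.8], 0.69)]
cruet [([469.7, 195.6], 0.88), ([332.4, 277.8], 0.43)]
ramekin_a [([398.5, 189.2], 0.63), ([315.9, 176.7], 0.59)]
pinch_spoon [([265.3, 332.7], 0.72)]
side {'fovy': 53.651974781626514, 'cx': 318.25344565416987, 'cy': 236
[... 375 characters left out ...]
crown [([259.0, 379.4], 0.68), ([318.9, 353.3], 0.66), ([299.4, 308.6], 0.61)]
stem_tip [([298.4, 317.6], 0.95), ([316.5, 358.0], 0.82), ([263.7, 387.1], 0.75)]
rest [([315.4, 357.9], 0.89), ([289.5, 281.8], 0.61)]
mill [([242.0, 279.6], 0.93), ([290.2, 282.0], 0.87), ([293.7, 249.3], 0.83), ([312.3, 340.5], 0.52)]
cruet [([421.2, 375.4], 0.67)]
ramekin_a [([374.7, 253.7], 0.67)]
pinch_spoon [([233.3, 252.0], 0.45), ([375.5, 253.3], 0.38)]
{'fovy': 65.70646984690485, 'cx': 320.4755259171813, 'cy': 241.41435313974702, 'hand_eye': array([[ 0.   , -0.964, -0.268,  0.066],
       [ 1.   , -0.   ,  0.001, -0.   ],
       [-0.001, -0.268,  0.964, -0.143],
       [ 0.   ,  0.   ,  0.   ,  1.   ]])}
```

View pics/top1.png

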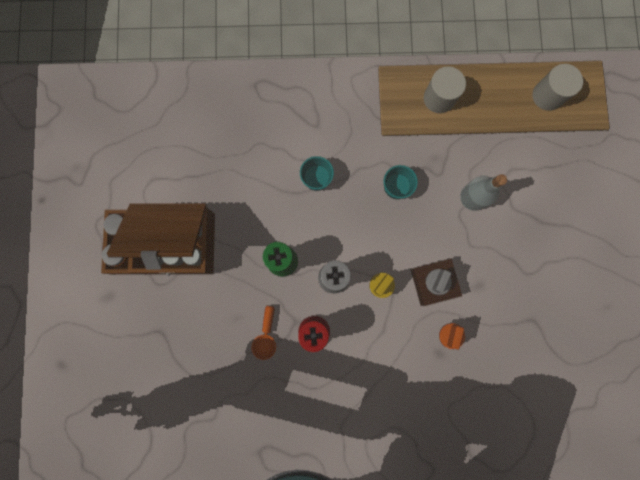

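View pics/side1.png

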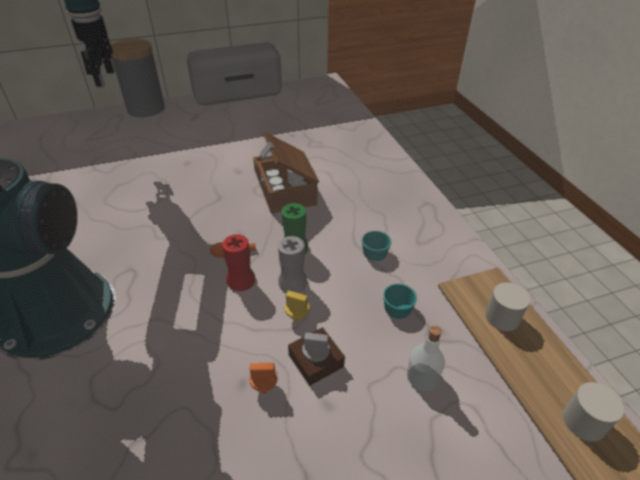

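```bash
python3 - <<'E'
from h import *
np.set_printoptions(precision=4,suppress=True)
def T(n,a,b): print(n,*tri([ray('top',a),ray('side',b)]))
T('lidfront',(146.5,249.7),(270.4,142.8));T('hinge',(169.2,209.2),(308.1,166.2))
for a in [(333.5,275.5),(313.3,334.8),(280.7,254.4)]:
  for b in [(237.9,241),(294.2,244.7),(290.2,208.6)]: T(('mill',a,b),a,b)
for a in [(438.9,280.3),(383.9,283.1),(456.2,337.4)]:
  for b in [(262.3,371.1),(315.4,341.6),(299.4,303)]: T(('grip',a,b),a,b)
print('rest',atz('top',(432.6,282),0),atz('side',(315.4,357.9),0.0))
print('cruet',atz('top',(469.7,195.6),0),atz('side',(421,375),0)); 
for a in [(398.5,189.2),(315.9,176.7)]: print('ram',atz('top',a,0))
print('spoon',atz('top',(265.3,332.7),0))
E
```

```text
lidfront [0.5531 0.243  0.167 ] [np.float64(0.003969746016352974), np.float64(0.0039697460163530054)]
hinge [0.6453 0.2322 0.0825] [np.float64(0.00019932678527881585), np.float64(0.0001993267852787316)]
('mill', (333.5, 275.5), (237.9, 241)) [ 0.45   -0.0783  0.1551] [np.float64(0.053191566748651706), np.float64(0.053191566748651636)]
('mill', (333.5, 275.5), (294.2, 244.7)) [ 0.5081 -0.0839  0.1164] [np.float64(0.0034017976911240623), np.float64(0.003401797691124343)]
('mill', (333.5, 275.5), (290.2, 208.6)) [ 0.5038 -0.0806  0.2132] [np.float64(0.00335645746129357), np.float64(0.003356457461293588)]
('mill', (313.3, 334.8), (237.9, 241)) [ 0.3997 -0.0432  0.1239] [np.float64(0.0007493758945225314), np.float64(0.0007493758945224161)]
('mill', (313.3, 334.8), (294.2, 244.7)) [ 0.4554 -0.0635  0.1211] [np.float64(0.06009021963457075), np.float64(0.06009021963457086)]
('mill', (313.3, 334.8), (290.2, 208.6)) [ 0.4575 -0.0617  0.2159] [np.float64(0.05330315246540412), np.float64(0.053303152465404076)]
('mill', (280.7, 254.4), (237.9, 241)) [0.4788 0.0183 0.0724] [np.float64(0.0718809030
[... 1026 characters left out ...]
0.4898 -0.1857  0.0492] [np.float64(0.0001721623034890446), np.float64(0.00017216230348901577)]
('grip', (456.2, 337.4), (262.3, 371.1)) [ 0.3793 -0.3206  0.0583] [np.float64(0.0003757952951783485), np.float64(0.00037579529517836385)]
('grip', (456.2, 337.4), (315.4, 341.6)) [ 0.4304 -0.3172  0.1196] [np.float64(0.0469341014477131), np.float64(0.04693410144771323)]
('grip', (456.2, 337.4), (299.4, 303)) [ 0.4256 -0.2895  0.1923] [np.float64(0.0336244007906168), np.float64(0.033624400790616654)]
rest [ 0.49  -0.296  0.   ] [ 0.4896 -0.2892 -0.    ]
cruet [ 0.6737 -0.3874  0.    ] [ 0.6687 -0.39    0.    ]
ram [ 0.6921 -0.2339  0.    ]
ram [ 0.7248 -0.0561  0.    ]
spoon [0.3956 0.0584 0.    ]
```

The top view shows the grey mill at (335,277), the grey crown in the dark rest at (438,282), the open lid at (158,230), and green, red, yellow and orange look-alikes. The side view agrees: grey mill (291,260), crown (316,345). Next I refine the rack, mill and crown positions with the wrist camera.

```bash
python3 - <<'E'
from h import *
import json
np.set_printoptions(precision=4,suppress=True)
def look(tag,targets,labels,a,z=0.36):
    obs={l:[] for l in labels}
    for i,(x,y) in enumerate(targets):
        move_pose([x,y,z],down(a)); hold(0.15)
        P=pose(); save('wrist',f'{tag}{i}.png'); np.savez(f'{tag}{i}.npz',p=P[0],R=P[1])
        for l in labels:
            r=spot_point('wrist',l); obs[l].append([(d['location'],d['confidence']) for d in r])
            print(tag,i,l,[(np.round(d['location'],1).tolist(),round(d['confidence'],2)) for d in r], 't',get_time_s())
            obs[l][-1]=[(ray('wrist',d['location'],P)) for d in r]
    for l in labels:
        for A in obs[l][0]:
            for B in obs[l][1]:
                X,e=tri([A,B])
                if e[0]<.006 and -.01<X[2]<.25: print(l,X,e[0])
look('rk',[(.52,.28),(.56,.19)],['lid_front','lid_hinge'],np.pi)
E
```

```text
rk 0 lid_front [([279.9, 245.3], 0.87)] t 3.2083
rk 0 lid_hinge [([290.1, 300.9], 0.85)] t 3.2583
rk 1 lid_front [([376.0, 203.7], 0.93)] t 3.9833
rk 1 lid_hinge [([358.9, 269.2], 0.91)] t 4.0333
lid_front [0.551  0.2421 0.1652] 0.00011111959299035515
lid_hinge [0.6547 0.2404 0.061 ] 0.0018379808269974084
```

View pics/rk0.png

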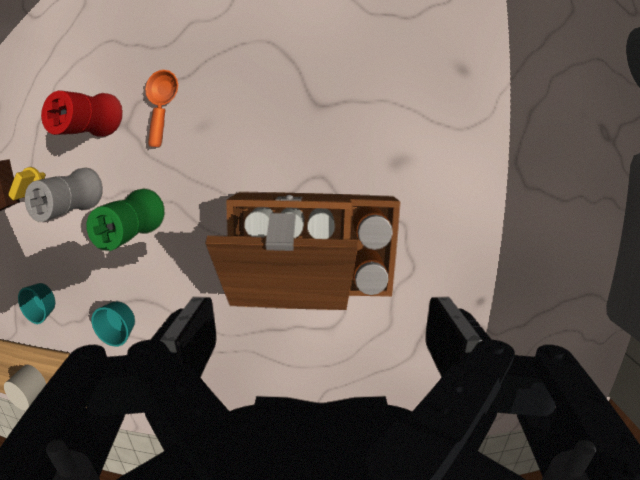

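The wrist view shows the open lid with its steel catch tongue at (281,230), and the rack nearly aligned with the world axes. Next I press along the lid's arc.

```bash
python3 - <<'E'
from h import *
np.set_printoptions(precision=4,suppress=True)
H=np.array([.6495,.240,.07]); r=.107; h=.01
def P(a,dz=0): return H+np.array([-r*np.cos(a)+h*np.sin(a),0,r*np.sin(a)+h*np.cos(a)+dz])
grip(0.0)
move_pose(P(.72,.035),down(np.pi)); f0=np.array(get_wrist_force()); print(get_time_s(),f0)
for a in np.arange(.65,.13,-.1):
    line_to(P(a),max_speed=.08)
    print(round(a,2),get_wrist_force()-f0)
z=None
for d in np.arange(0,.024,.002):
    a=.13-d/.107 if .13-d/.107>0 else 0
    p=P(a); p[2]=P(.13)[2]-d
    line_to(p,max_speed=.05); f=get_wrist_force()-f0; print(round(p[2],4),get_position()[2],f,get_time_s())
    if f[2]>22 : break
hold(.2)
p=get_position(); line_to([p[0],p[1],.17]); print(get_wrist_force()-f0,get_time_s())
E
```

```text
5.5667 [ 0.0923 -0.1493  0.4955]
0.65 [ 0.1889  0.2277 -0.4142]
0.55 [-1.0307  0.9797  0.2184]
0.45 [-0.8174 -0.5029 -0.9546]
0.35 [ 0.2973  0.1117 -0.8433]
0.25 [-0.4449  0.1622 -0.0574]
0.15 [-0.4849 -0.9298 -0.3635]
0.0938 0.09388956915494126 [0.2703 0.3822 0.5762] 7.8917
0.0918 0.09172234065670452 [-0.4996  0.3344 -0.4342] 8.1417
0.0898 0.09028618277005118 [-0.3543 -0.2993  3.7097] 8.3917
0.0878 0.08775028722012436 [-0.3873 -0.4866 -0.5005] 8.6417
0.0858 0.08542167575073603 [ 0.2259 -0.1955 -0.9834] 8.8917
0.0838 0.08343070259691815 [ 0.3303  0.3374 -0.4684] 9.1417
0.0818 0.08154463523233196 [ 0.1918  0.6312 -0.5428] 9.3917
0.0798 0.07995544554712444 [-0.2103 -0.0668  0.7449] 9.6417
0.0778 0.07961666548675747 [-4.1154 -1.473  15.03  ] 9.8917
0.0758 0.07932901195709513 [-7.8757 -3.2348 30.6039] 10.1417
[ 0.1446  0.5234 -0.4473] 11.1167
```

```bash
python3 - <<'E'
from h import *
np.set_printoptions(precision=4,suppress=True)
grip(0.085)
save('top','top2.png'); print([(np.round(d['location'],1).tolist(),round(d['confidence'],2)) for l in('lid_front','lid_hinge') for d in spot_point('top',l)])
labels=['mill_mouth','mill','crown_grip','crown','rest']; obs={l:[] for l in labels}
move_pose([.5,.1,.30],down(np.pi))
for i,(x,y) in enumerate([(.54,-.06),(.53,-.16),(.50,-.27),(.54,-.31)]):
    move_pose([x,y,.30],down(np.pi)); hold(.2)
    P=pose(); save('wrist',f'mc{i}.png'); np.savez(f'mc{i}.npz',p=P[0],R=P[1])
    for l in labels:
        R=spot_point('wrist',l); print(i,l,[(np.round(d['location'],1).tolist(),round(d['confidence'],2)) for d in R])
        obs[l].append([ray('wrist',d['location'],P) for d in R])
ref={'mill_mouth':(.507,-.083,.12),'mill':(.507,-.083,0),'crown_grip':(.49,-.293,.062),'crown':(.49,-.293,.036),'rest':(.49,-.293,0)}
for l in labels:
    rs=[]
    for o in obs[l]:
        c=[(np.linalg.norm(np.cross(np.array(ref[l])-a,v)),a,v) for a,v in o]
        if c:
            m=min(c,key=lambda t:t[0])
            if m[0]<.03: rs.append(m[1:])
    if len(rs)>1: print(l,*tri(rs))
print(get_time_s())
ims=[cv2.imread(f'pics/mc{i}.png') for i in (0,1,2,3)]
cv2.imwrite('pics/mosaic.png',cv2.resize(np.vstack([np.hstack(ims[:2]),np.hstack(ims[2:])]),(800,600),interpolation=cv2.INTER_AREA))
E
```

```text
[([161.4, 275.8], 0.62), ([472.8, 196.7], 0.45), ([440.4, 281.4], 0.17), ([166.0, 209.7], 0.68)]
0 mill_mouth [([292.1, 176.8], 0.82), ([408.9, 220.9], 0.7), ([342.0, 51.1], 0.58)]
0 mill [([332.3, 80.1], 0.87), ([387.0, 200.5], 0.73), ([295.6, 168.3], 0.56)]
0 crown_grip [([96.7, 77.5], 0.97), ([204.1, 154.9], 0.74), ([112.5, 162.8], 0.62)]
0 crown [([105.8, 76.4], 0.87), ([212.4, 155.5], 0.78), ([118.8, 164.5], 0.74)]
0 rest [([134.9, 162.0], 0.68)]
1 mill_mouth [([508.6, 230.1], 0.81), ([453.0, 74.0], 0.66), ([406.5, 189.7], 0.58)]
1 mill [([379.1, 174.9], 0.94), ([462.0, 212.3], 0.82), ([416.1, 87.3], 0.71), ([209.8, 166.1], 0.34)]
1 crown_grip [([299.2, 161.8], 0.95), ([189.4, 168.6], 0.84), ([172.3, 73.9], 0.67)]
1 crown [([301.5, 158.6], 0.91), ([196.7, 165.8], 0.81), ([180.5, 75.6], 0.78), ([192.2, 172.9], 0.27)]
1 rest [([206.9, 163.7], 0.77), ([605.2, 298.3], 0.3)]
2 mill_mouth [([551.4, 118.0], 0.88), ([583.5, 257.5], 0.58), ([509.7, 225.6], 0.55)]
2 mill [([533.3, 232.7], 0.8), ([462.2, 203.0], 0.63), ([498.9, 124.6], 0.6)]
2 crown_grip [([294.2, 196.4], 0.96), ([272.0, 9
[... 596 characters left out ...]
, np.float64(0.0016184710642135269), np.float64(9.564560258613272e-05)]
mill [ 0.5056 -0.0885  0.0028] [np.float64(0.000975599613721928), np.float64(0.0017333459868468814), np.float64(0.001828638373078922), np.float64(0.0016837305220680652)]
crown_grip [ 0.4898 -0.2963  0.0626] [np.float64(0.003044684180577314), np.float64(0.0020152585101221015), np.float64(0.0018586178800959726), np.float64(0.0009639886733078627)]
crown [ 0.4905 -0.2995  0.0386] [np.float64(0.0005509430921861499), np.float64(0.002368577870654594), np.float64(0.0021748567522773743), np.float64(0.0013194581862346238)]
rest [ 0.4899 -0.2987 -0.0022] [np.float64(0.0010812222867970583), np.float64(0.0010812222867972385)]
16.9083
```

View pics/mosaic.png

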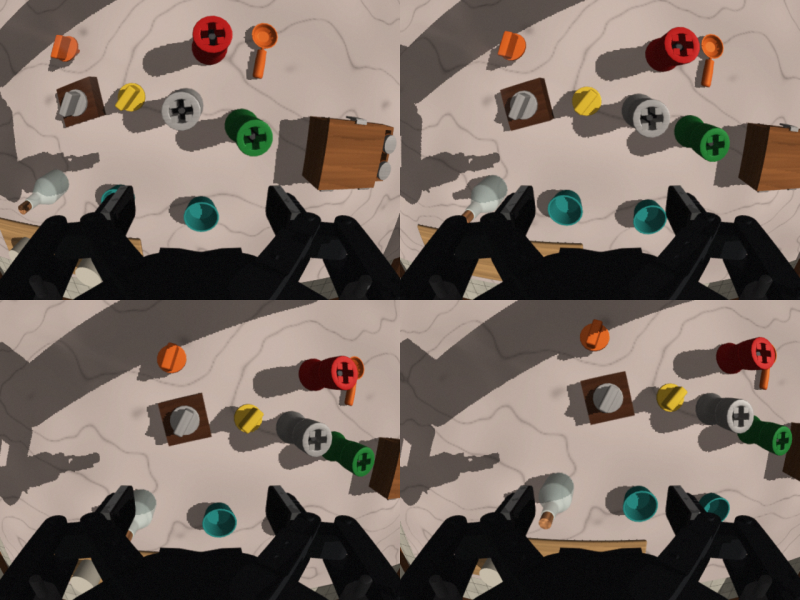

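View pics/top2.png

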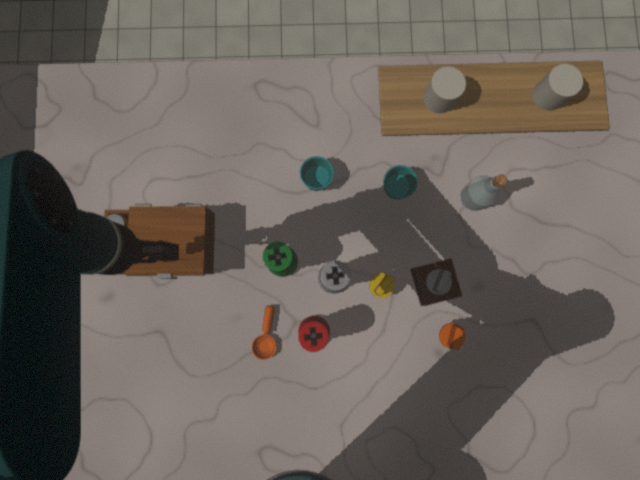

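The mosaic shows the grey mill's socket and the bar of the grey crown clearly, and the top view shows the lid shut with its front at about (161,276). Next I rectify patches to get the angles.

```bash
cat >> h.py <<'E'
def rectify(img,pose_,c,z,half=.04,s=4000):
    n=int(2*half*s); g=(np.arange(n)+.5)/s-half
    X=np.stack([np.broadcast_to(c[0]+g[::-1][:,None],(n,n)),np.broadcast_to(c[1]+g[::-1][None,:],(n,n)),np.full((n,n),z)],-1) # up=+x, left=+y
    cc=camera_info('wrist'); f=240/np.tan(np.radians(cc['fovy'])/2); H=np.array(cc['hand_eye'])
    T=(X-pose_[0])@pose_[1]; C=(T-H[:3,3])@H[:3,:3]
    rho=np.hypot(C[...,0],C[...,1])+1e-9; k=f*np.arctan2(rho,C[...,2])/rho
    return cv2.remap(img,(C[...,0]*k+cc['cx']).astype(np.float32),(C[...,1]*k+cc['cy']).astype(np.float32),cv2.INTER_CUBIC)
E
python3 - <<'E'
from h import *
from scipy.optimize import differential_evolution
out=[[],[]]
c=(.5064,-.0833)
def plus(img):
    g=cv2.GaussianBlur(cv2.cvtColor(img,cv2.COLOR_BGR2GRAY),(0,0),3).astype(float)
    n=g.shape[0]; ii,jj=np.mgrid[:n,:n]; x=(n/2-ii)/4; y=(n/2-jj)/4
    def f(v):
        u=(x-v[0])*np.cos(v[2])+(y-v[1])*np.sin(v[2]); w=-(x-v[0])*np.sin(v[2])+(y-v[1])*np.cos(v[2])
        m=((abs(u)<5.5)&(abs(w)<17))|((abs(w)<5.5)&(abs(u)<17)); r=(u*u+w*w<25**2)&~m
        return g[m].mean()-g[r].mean()
    r=differential_evolution(f,[(-8,8),(-8,8),(-np.pi/4,np.pi/4)],seed=0,maxiter=40,popsize=10); return r.x,r.fun
for i in range(4):
    d=np.load(f'mc{i}.npz'); im=cv2.imread(f'pics/mc{i}.png')
    a=rectify(im,(d['p'],d['R']),c,.12); b=rectify(im,(d['p'],d['R']),(.4900,-.2965),.08)
    print(i,plus(a)); 
    cv2.drawMarker(b,(160,160),(0,0,255)); cv2.drawMarker(a,(160,160),(0,0,255))
    out[0].append(a[60:260,60:260]);out[1].append(b[60:260,60:260])
cv2.imwrite('pics/rect.png',np.vstack([np.hstack(o) for o in out]))
E
```

```text
0 (array([-0.57961578, -2.10708664,  0.08350692]), np.float64(-98.20477954737761))
1 (array([-0.54532589, -2.51563185,  0.0941912 ]), np.float64(-99.97741169897404))
2 (array([-0.66705986, -2.50929265,  0.08146671]), np.float64(-96.9194371023261))
3 (array([-0.54807082, -2.44258546,  0.09203876]), np.float64(-112.04960209695767))
```

View pics/rect.png

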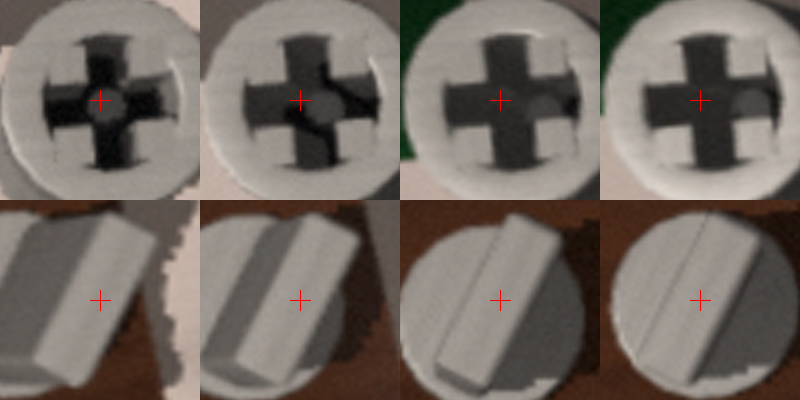

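Socket: centre (0.5058, -0.0857), angle 0.088, with all four views agreeing. From the rectified corners, the bar is centred at about (0.490, -0.2963) at angle -0.475. Next is the grasp.

```bash
python3 - <<'E'
from h import *
np.set_printoptions(precision=4,suppress=True)
a=np.pi-.475
for t in (a,a+.563,a-1.008): print(t,solve_ik([.5058,-.0857,.2],down(t)))
grip(.06)
move_pose([.49,-.2963,.13],down(a)); line_to([.49,-.2963,.049],max_speed=.08)
print(get_wrist_force())
grip(0.0); print('w',get_gripper_width(),get_grasp_force(),get_wrist_force(),get_ft_torque(),get_position())
line_to([.49,-.2963,.19],max_speed=.12); hold(.15)
print('w',get_gripper_width(),get_grasp_force(),get_wrist_force(),get_time_s())
move_pose([.5058,-.0857,.20],down(np.pi+.088)); hold(.2)
P=pose(); print(P,get_wrist_force(),get_time_s()); save('wrist','held.png'); np.savez('held.npz',p=P[0],R=P[1])
for c in('wrist','top','side'):
    if c!='wrist': save(c,'held_'+c+'.png')
    for l in('stem_tip','crown','crown_grip','mill_mouth'): print(c,l,[(np.round(d['location'],1).tolist(),round(d['confidence'],2)) for d in spot_point(c,l)])
print(get_time_s())
w=cv2.imread('pics/held.png');s=cv2.imread('pics/held_side.png')
cv2.imwrite('pics/held2.png',np.hstack([cv2.resize(w[180:480,160:480],(400,375)),cv2.resize(s[140:340,190:403],(400,375))]))
E
```

```text
2.666592653589793 [-0.3026  0.2673  1.7349 -0.      1.1395 -1.3983]
3.229592653589793 [-0.3026  0.2673  1.7349 -0.      1.1395 -1.9613]
1.658592653589793 [-0.3026  0.2673  1.7349 -0.      1.1395 -0.3903]
[ 0.0562 -0.789   0.6091]
w 0.015434432662190446 59.147241711616516 [-0.6307  1.0332  4.4818] [ 0.119   0.0548 -0.0305] [ 0.4903 -0.2966  0.0495]
w 0.01477267971825513 58.66865515708923 [-0.2971 -1.1462 -1.4498] 21.125
(array([ 0.5061, -0.0872,  0.1999]), array([[-0.9963, -0.0854,  0.0001],
       [-0.0854,  0.9963, -0.0003],
       [-0.    , -0.0003, -1.    ]])) [-0.1566  0.3109 -1.1084] 22.1833
wrist stem_tip [([104.0, 77.4], 0.93)]
wrist crown [([91.5, 75.7], 0.81)]
wrist crown_grip [([319.6, 317.5], 0.92), ([74.0, 69.4], 0.9), ([204.4, 190.4], 0.89)]
wrist mill_mouth [([468.7, 310.8], 0.89), ([410.0, 79.4], 0.7), ([323.7, 250.0], 0.69)]
top stem_tip [([452.5, 331.4], 0.78)]
top crown [([451.9, 334.5], 0.92)]
top crown_grip [([455.4, 338.7], 0.81)]
top mill_mouth [([277.3, 256.5], 0.52), ([315.5, 175.6], 0.41)]
side stem_tip [([298.9, 318.0], 0.98), ([290.7, 230.6], 0.96), ([264.6, 388.5], 0.78), ([290.7, 242.7], 0.72)]
side crown [([298.5, 307.5], 0.87), ([291.4, 224.7], 0.82), ([264.4, 379.3], 0.79), ([259.4, 171.3], 0.33)]
side crown_grip [([284.5, 207.7], 0.96), ([298.8, 298.2], 0.67), ([287.8, 220.8], 0.24)]
side mill_mouth [([235.9, 239.5], 0.87), ([292.3, 212.0], 0.78), ([291.9, 242.9], 0.65)]
22.9333
```

View pics/held2.png

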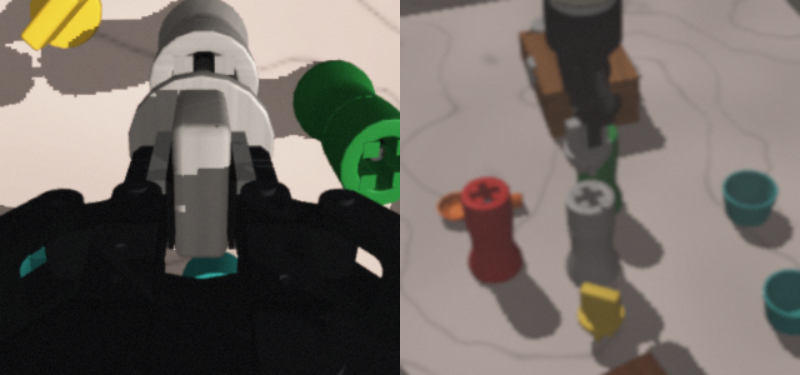

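The crown hangs upright in the fingers above the mill, with the socket just visible behind it. I check the flange's centre relative to the TCP by rectifying at flange height.

```bash
python3 - <<'E'
from h import *
d=np.load('held.npz'); im=cv2.imread('pics/held.png'); p=d['p']; R=d['R']
P=(np.zeros(3),np.diag([1.,1,1])) # rectify in tool frame
# tool frame: identity pose, plane z = tool depth; up=+x, left=+y
a=rectify(im,P,(0,0),.0055,half=.0375); b=rectify(im,P,(0,0),-.0305,half=.0375)
for k in(a,b):
    for v in range(0,300,20): cv2.line(k,(0,v),(3,v),(0,0,255)); cv2.line(k,(v,0),(v,3),(0,0,255))
    cv2.drawMarker(k,(150,150),(0,0,255)); 
cv2.circle(a,(150,150),104,(0,255,0),1)
cv2.rectangle(b,(150-32,150-88),(150+32,150+88),(0,255,0),1)
cv2.imwrite('pics/flange.png',cv2.resize(np.hstack([a,b]),(800,400)))
import time
q=[get_position() for _ in range(4)]; print(np.round(q,4))
E
```

```text
[[ 0.5058 -0.0856  0.2   ]
 [ 0.5058 -0.0856  0.2   ]
 [ 0.5058 -0.0856  0.2   ]
 [ 0.5058 -0.0856  0.2   ]]
```

View pics/flange.png

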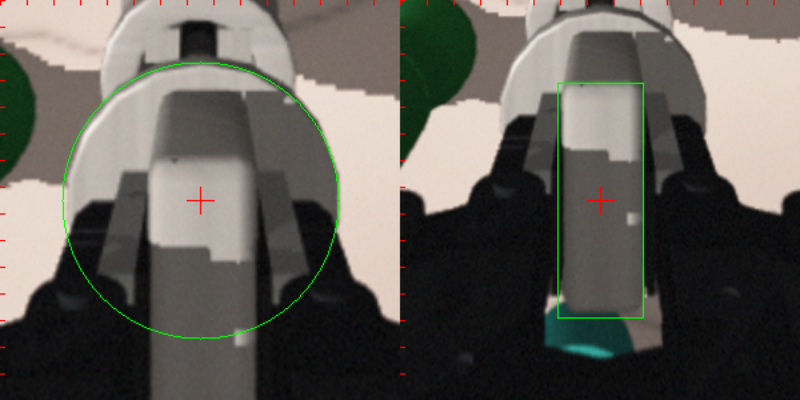

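The flange and the bar are centred on the TCP to within about 0.5 mm. Next I insert with force monitoring.

```bash
python3 - <<'E'
from h import *
np.set_printoptions(precision=4,suppress=True)
R=down(np.pi+.088); x,y=.5058,-.0857
line_to([x,y,.166],R,max_speed=.1); hold(.1); f0=np.array(get_wrist_force()); print(f0,get_time_s())
z=.166
while z>.131:
    z-=.002; line_to([x,y,z],R,max_speed=.06); f=get_wrist_force()-f0
    print(round(z,4),np.round(get_position(),4),f,np.round(get_ft_torque(),2),round(get_time_s(),2))
    if f[2]>(9 if z>.147 else 22): break
print(get_gripper_width(),get_grasp_force())
E
```

```text
[ 0.3153 -0.3917 -1.5928] 23.525
0.164 [ 0.5059 -0.0857  0.1643] [0.0946 0.6421 0.5553] [-0.03  0.04  0.  ] 23.77
0.162 [ 0.5057 -0.0857  0.1619] [-0.1334 -0.0855  0.0529] [-0.01  0.    0.02] 24.02
0.16 [ 0.5057 -0.0856  0.1598] [-0.515   0.2327  0.8615] [ 0.02 -0.01  0.04] 24.27
0.158 [ 0.5057 -0.0856  0.1578] [-0.0137  0.7073  0.2952] [ 0.05  0.   -0.03] 24.52
0.156 [ 0.5057 -0.0857  0.1558] [-0.7463  0.1644  1.0254] [-0.01  0.02 -0.01] 24.77
0.154 [ 0.5057 -0.0857  0.1538] [-0.3843  0.7542  0.2472] [ 0.02 -0.01  0.  ] 25.02
0.152 [ 0.5057 -0.0857  0.1518] [-0.1859  0.1002  0.4199] [-0.01 -0.    0.01] 25.27
0.15 [ 0.5057 -0.0857  0.1498] [-0.0263  0.6488  0.1134] [ 0.02 -0.04  0.02] 25.52
0.148 [ 0.5057 -0.0857  0.1478] [-0.2762  0.1797  0.1214] [ 0.01  0.   -0.04] 25.77
0.146 [ 0.5057 -0.0857  0.1459] [-0.0048  1.2139  1.3127] [-0.01 -0.   -0.05] 26.02
0.144 [ 0.506  -0.0857  0.1442] [-1.7089  0.5806  3.7203] [0.02 0.14 0.04] 26.27
0.142 [ 0.5059 -0.0858  0.1421] [-1.0731  0.5926  4.9469] [-0.02  0.11 -0.03] 26.52
0.14 [ 0.506  -0.0858  0.14  ] [-0.941   0.7039  5.5249] [0.06 0.09 0.01] 26.77
0.138 [ 0.506  -0.0857  0.1381] [-1.0311  0.552   5.8512] [ 0.08  0.1  -0.06] 27.02
0.136 [ 0.506  -0.0858  0.1362] [-1.3052  1.3168  7.4007] [ 0.01  0.11 -0.01] 27.27
0.134 [ 0.506  -0.0858  0.1342] [-1.057  0.738  7.961] [ 0.08  0.13 -0.03] 27.52
0.132 [ 0.5061 -0.0858  0.1334] [-3.328   1.6012 19.4897] [ 0.3   0.75 -0.04] 27.77
0.13 [ 0.5062 -0.0858  0.1333] [-8.6873  2.4631 39.1444] [0.48 1.7  0.01] 28.02
0.014923394982241435 64.16978359222412
```

It meshed straight in, and the hard stop at TCP 0.1333 matches the predicted home height. I ease the push to about 20 N and check with the cameras.

```bash
python3 - <<'E'
from h import *
np.set_printoptions(precision=4,suppress=True)
line_to([.5059,-.0857,.1319],down(np.pi+.088),max_speed=.05); hold(.4)
print(get_position(),get_wrist_force(),get_ft_torque(),get_grasp_force(),get_time_s())
s=save('side','fin_s.png')[:,:,::-1]; w=save('wrist','fin_w.png')[:,:,::-1]; print([np.round(d['location'],1) for d in spot_point('side','lid_front')])
cv2.imwrite('pics/fin.png',np.hstack([cv2.resize(w[180:480,160:480],(400,375)),cv2.resize(s[120:320,190:403],(400,375))]))
E
```

```text
[ 0.5061 -0.0858  0.1334] [-4.809   1.6606 17.9957] [ 0.2469  0.8265 -0.0745] 61.47634148597717 28.675
[array([260.2, 172.2]), array([286.1, 190.6])]
```

View pics/fin.png

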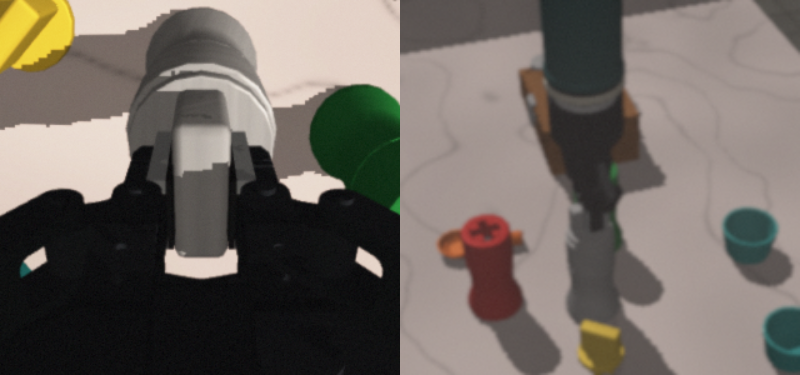

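The crown sits flush on the mill, still gripped and pressed, and the lid is shut.

```bash
python3 -c "
from workcell import *
print(job_done())"
```

```text
the job is handed in; nothing more can be done
None
```

The job is handed in: the lid was pressed fully shut, and the steel crown is meshed and held flush on the mill with about 18 N of downward push and the grip kept on, at about 29 s.

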